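Roll the safe bolt onto the marking line

ROBOT

A 7-joint arm with a two-finger parallel gripper is mounted at the origin on the work surface. World frame = base frame: x ahead of the robot, y to its left, z up, the work surface at z = 0. Lengths are in m, angles in rad, forces in N, time in s.
With the tool pointing down it reaches from about 0.4 to 0.875 m from the base axis. Payload 6.5 kg.
Tool frame: the origin (TCP) lies on the centre line of the jaws, within the pads' length; the fingertips stand 14 mm ahead of it and the grasp point (between the pads) lies 5 mm behind it; z points along the fingers, y is the line along which they close (so a half turn about z gives the same grasp; the last joint's range is limited). The gripper opens to 88 mm and grips with 3 to 60 N. Pads are 18 mm wide; open, the fingers measure 123 mm over their backs; the gripper's body (75 mm by 187 mm) begins 45 mm behind the grasp point.
Start: joints at [1.257, 0.536, -0.004, 1.538, 0.003, 1.067, -0.071], TCP at [0.159, -0.63, 0.23] pointing down, gripper open.
Joint ranges: [-2.7, 2.7], [-0.37, 2.16], [-1.27, 1.26], [0.24, 2.4], [-1.31, 4.45], [0.19, 1.91], [-2.76, 2.76]. Speed limits (rad/s): [2.39, 2.39, 3.14, 3.14, 3.14, 3.14, 3.14].

INTERFACE

Orientations are given as a unit quaternion [x, y, z, w].
In Python, from station import ctrl, optics, ticket gives the robot as it stands.
- The arm moves only by the tool play_rows, never from a script. Its argument "moves" is a list of rows, each a list of 3 entries, a list of its own where there are three numbers: the opening, from 0 (shut) to 1 (fully open), then the shift along the tool's x, y, z as a fraction of full scale, then the turn, a rotation vector about the tool's x, y, z as a fraction of full scale. A call has 1 to 10 rows; each row is the pose to reach, as a shift and turn from the pose commanded when the call began, along the tool's axes at that moment; what a row does not reach only later rows make up. Full scale, the value 1, is 500 mm for a shift and 45 degrees for a turn. A row lasts 1/12 s, in which the tool goes at most 41.7 mm and 7.16 degrees, less where a joint would pass 70% of its speed; a pose out of reach is approached as far as the arm can. A call with a number of a shift or a turn outside -1 to 1 is refused whole. A call with a gripper value outside its range is refused whole. The fingers move at their own pace and stop on an object; "force" is the grip in N (left out, the last holds). Time passes only in rows, so rows that repeat a pose let the fingers close. It gives the time, the measured TCP pose, the force, the opening and the grip force at its end, in the units of the state.
- ctrl.get_state(): the state, without advancing time (a new reading comes with each control period).
- optics.get_image(name): name is "side" or "top"; returns a dict with "pixels" (480x640x3 uint8, red, green, blue), "depth" (480x640 float32, m along the optical axis (not along the pixel's ray), 0 where there is no reading), "intrinsics" (3x3 intrinsics, pixels), "k1" (the pictures are not rectified: a ray, as slopes to the right and down, at radius r is drawn at 1 + k1 r^2 times it, then the intrinsics apply), "pose" (4x4, takes a point from camera to world coordinates). Camera axes: x right, y up, looking along -z (the intrinsics and any distortion apply to the point x, -y, -z); pixel columns grow to the right and rows downward; lengths in m; the calibration is good to about 2 mm. A picture is of the moment at which its call begins.
- ticket.hand_in(): hands the job in; it is judged then, once.
The state is a dict: "time": time; "q": joint angles; "dq": joint speeds; "tau": joint torques, N m; "position": TCP position; "tcp_rot": TCP orientation; "wrist_force": force on the tool from outside, world axes, zero at the start; "moment": the same for the moment, N m; "gripper_width": finger opening in m; "finger_force": force on a finger pad.
Only numpy, scipy, OpenCV 4.12 (cv2) and the standard library are available. Lean on these libraries where they do the work, as an engineer would, in place of code of your own. Each camera call takes 0.05 s, during which the arm holds its last target. There are 200 camera calls.

TASK

The end of the long round lock bolt that lies on the marking-out plate is to be marked with the height gauge: push the top of the bolt sideways with the fingertips and roll it across the plate until it rests lengthwise along the white line, with the line running under its middle, then leave it lying still. It must roll there, not be dragged, lifted or carried. Leave the height gauge, the shorter bolt standing there and the other things on the plate and to its left and right where they are.

Things in the scene. Friction and masses are not known exactly. Their poses are not given: they have to be found in the camera images.
- bolt: the bolt to roll: bright steel round bar lying on the plate, barrel 30 mm in diameter, 100 mm long, with a thin tail 14 x 14 mm on one end; about 0.57 kg. Origin mid-barrel on its axis, 15 mm above the plate; x axis along it from tail to chamfered nose, y and z turn as it rolls. Its top travels twice as far as its middle; a finger pressing with 5 N does not slip; let go, it stops within 5 mm.
- line (a point): middle of the white line painted on the plate, on its flat top, 40 mm above the bench. Line straight, 235 mm long, 4 mm wide, not raised; x axis along it towards the height gauge, z up, y square to it. The dark cast-iron plate is fixed, 300 mm along the line by 400 mm across; it reaches 122 mm from here towards the robot, 178 mm away, 200 mm to either side.
- gauge: height gauge standing loose on the far end of the line, 1.9 kg: base 56 x 78 mm and 24 mm high, column 195 mm tall, with a scriber reaching 56 mm from its middle towards the bolt along the line, 34 mm above the plate. Origin at the middle of its underside, 139.5 mm from the line's middle. Leave alone.
- stub: a shorter bolt of the same steel and diameter, standing upright on its nose on the plate, on the other side of the line: 30 mm in diameter, barrel 55 mm high, with a 14 mm tail on top. Origin at the middle of its underside. Leave alone.
- vblock: steel V-block standing loose on a far corner of the plate, 45 x 45 x 42 mm high. Origin at the middle of its underside. Leave alone.
- square: small engineer's square lying on the other far corner of the plate, about 120 x 75 mm, 14 mm thick. Origin on its underside, near the middle. Leave alone.
- padlock: brass padlock with a steel shackle lying on the bench left of the plate, 80 x 30 x 26 mm. Origin under its body. Leave alone.
- rim_lock: grey rim lock case lying on the bench right of the plate, 90 x 65 mm, 40 mm high. Origin at the middle of its underside. Leave alone.
- hammer: small hammer lying on the bench left of the plate, 260 mm long. Origin under its middle. Leave alone.
There are look-alikes about, which are no part of the job. What is shaped like the bolt but green, orange or pink is not meant.

How it is judged:
On the way, in this order (a step that is already met when the one before it is completed fails the run):
1. the bolt has rolled half a turn over (angle between bolt's own z axis and vertical above 2.2 rad), for 0.02 s.
2. the bolt has rolled on for most of the second half of that turn (angle between bolt's own z axis and vertical below 1.8 rad), for 0.02 s.
At the end, for the whole second after the job is handed in: The long bolt lies at rest on the plate along the white line: middle of its barrel within 5 mm of the line, its axis within 0.08 rad (4.6 degrees) of the line, its middle from 50 mm short of to 30 mm past the line's middle, lying flat on the plate (y of bolt in the frame of line between -0.005 and 0.005 m and x of bolt in the frame of line between -0.05 and 0.03 m and z of bolt in the frame of line between 0.012 and 0.018 m and angle between the x axis of bolt and the x axis of line, either way round below 0.08 rad and linear speed of bolt below 0.01 m/s and angular speed of bolt below 0.2 rad/s); the robot touches nothing.
It fails at once if the bolt is lifted more than 6 mm off the plate (z of bolt in the frame of line above 0.021 m).
It fails at once if the bolt falls off the plate (z of bolt in the frame of line below 0.005 m).
It fails at once if another thing on the plate or to its left or right is moved by more than 15 mm (distance of any of stub, gauge, vblock, square, padlock, rim_lock, hammer from where it was at the start of the episode above 0.015 m).
It fails at once if the standing bolt or the height gauge is tipped (angle between any of stub, gauge's own z axis and vertical above 0.3 rad).
It also fails if it takes over 54 s, if anything falls off the work surface, if the arm or the gripper's body presses on something with over 40 N, if the wrist force passes 120 N, or if a joint passes its speed limit or range.

## Working session

There is one attempt and no reset: what is moved stays moved. The work goes in short steps, Python scripts to look and compute and a tool call to move; the robot and the scene stay as the last step left them, time stands still between calls to the robot, and variables do not carry over. Pictures are saved under pics/ and viewed, at most 10 in all, crops included, and the job is handed in when it is done.

Besides the shell and the picture viewer there is one more tool, called as name(argument=value, ...), one argument or row to a line, values as JSON. play_rows: Moves the arm, as the interface text tells. Its arguments: {"type":"object","properties":{"moves":{"type":"array"},"force":{"type":"number"}},"required":["moves"]}

```bash
ls; mkdir -p pics; cat > h.py <<'E'
import numpy as np, cv2
from station import ctrl, optics, ticket
def grab(n):
    d=optics.get_image(n); cv2.imwrite  # keep
    return d
def save(d,f,crop=None,s=1):
    im=cv2.cvtColor(d["pixels"],cv2.COLOR_RGB2BGR)
    if crop: a,b,c,e=crop; im=im[b:e,a:c]
    if s!=1: im=cv2.resize(im,None,fx=s,fy=s,interpolation=cv2.INTER_CUBIC)
    cv2.imwrite(f,im)
def ray(d,uv):
    K=np.array(d["intrinsics"]);k=d["k1"];P=np.array(d["pose"])
    p=np.atleast_2d(np.array(uv,float)).reshape(-1,1,2)
    n=cv2.undistortPoints(p,K,np.array([k,0,0,0],float)).reshape(-1,2)
    v=np.c_[n[:,0],-n[:,1],-np.ones(len(n))]@P[:3,:3].T
    return P[:3,3],v
def onz(d,uv,z):
    o,v=ray(d,uv); return o+v*((z-o[2])/v[:,2])[:,None]
def proj(d,X):
    K=np.array(d["intrinsics"]);P=np.array(d["pose"])
    c=(np.atleast_2d(X)-P[:3,3])@P[:3,:3]; n=np.c_[c[:,0],-c[:,1]]/-c[:,2:]
    n=n*(1+d["k1"]*(n**2).sum(1))[:,None]
    return np.c_[n,np.ones(len(n))]@K[:2].T
E
python3 - <<'E'
from h import *
for n in("top","side"):
    d=grab(n);save(d,f"pics/{n}0.png");print(n,d["k1"],np.round(d["pose"],3).tolist(),np.round(d["intrinsics"],1).tolist())
s=ctrl.get_state();print({k:np.round(v,3).tolist() for k,v in s.items()})
E
```

```text
pics
top 0.06146859996720144 [[0.028, 0.995, -0.1, 0.364], [-1.0, 0.029, 0.009, -0.076], [0.012, 0.1, 0.995, 1.705], [0.0, 0.0, 0.0, 1.0]] [[608.2, 0.0, 319.3], [0.0, 608.2, 240.4], [0.0, 0.0, 1.0]]
side -0.07395969174348095 [[-0.846, 0.355, -0.397, -0.18], [-0.532, -0.558, 0.637, 1.047], [0.004, 0.75, 0.661, 1.278], [0.0, 0.0, 0.0, 1.0]] [[562.7, 0.0, 313.0], [0.0, 562.7, 231.8], [0.0, 0.0, 1.0]]
{'time': 0.1, 'q': [1.257, 0.537, -0.004, 1.539, 0.003, 1.067, -0.071], 'dq': [0.001, -0.003, -0.001, -0.003, -0.0, 0.0, 0.001], 'tau': [0.004, -57.207, 0.994, -25.223, -0.056, 0.013, 0.0], 'position': [0.159, -0.63, 0.229], 'tcp_rot': [0.992, 0.124, -0.0, -0.001], 'wrist_force': [-0.749, -0.628, -0.025], 'moment': [0.021, -0.031, 0.02], 'finger_force': 0.0, 'gripper_width': 0.088}
```

View pics/top0.png

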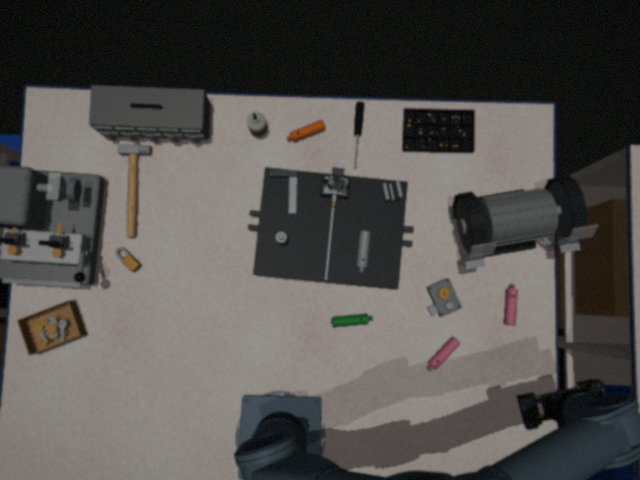

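View pics/side0.png

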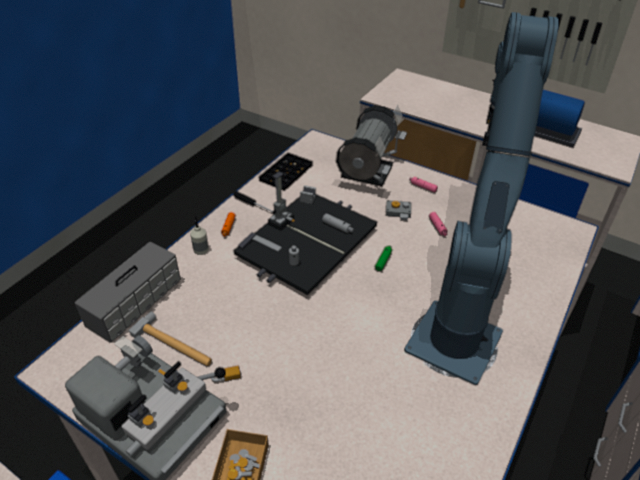

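The top view shows the plate with the white line from about (334,195) to (327,280). The bright steel bolt lies at (363,251), tail down at about (361,270). The stub stands at (281,238) and the gauge at (335,185). Candidates: steel (363,251), green (351,320), orange (306,131), pink (511,305) and pink (443,353). Only the steel one on the plate fits the description. Next I'll crop to confirm and measure.

```bash
cat >> h.py <<'E'
def meas(d,roi,thr,z,sat=60):
    x0,y0,x1,y1=roi
    im=d["pixels"][y0:y1,x0:x1].astype(int)
    m=((im.max(2)>thr)&(im.max(2)-im.min(2)<sat)).astype(np.uint8)
    n,l,st,c=cv2.connectedComponentsWithStats(m)
    out=[]
    for i in range(1,n):
        if st[i,4]>25:
            ys,xs=np.nonzero(l==i); W=onz(d,np.c_[xs+x0,ys+y0],z)[:,:2]
            r=cv2.minAreaRect(W.astype(np.float32)*1000)
            out.append((st[i].tolist(),np.round(r[0],1),np.round(r[1],1),round(r[2],1),np.round(W.mean(0)*1000,1)))
    return out
E
python3 - <<'E'
from h import *
d=grab("top");s=grab("side")
save(d,"pics/topc.png",(240,160,420,295),4)
save(s,"pics/sidec.png",(225,170,385,295),5)
print("bolt");[print(r) for r in meas(d,(345,222,378,280),85,.055)]
print("line");[print(r) for r in meas(d,(320,198,342,285),85,.040)]
print("stub");[print(r) for r in meas(d,(268,225,295,252),85,.095)]
print("side bolt");[print(r) for r in meas(s,(310,205,362,240),85,.055)]
print("depth", d["depth"][251,363], d["depth"][262,345])
o,v=ray(d,[(363,245),(345,262)]);P=np.array(d["pose"])
for (u,w) in((363,245),(345,262)):
    o,v=ray(d,[(u,w)]);v=v[0];print(o+v*d["depth"][w,u])
E
```

```text
bolt
([13, 9, 11, 40, 258], array([ 506.8, -209.3]), array([ 20.2, 107.5]), 84.9, array([ 511.4, -209.5]))
line
([5, 9, 9, 73, 173], array([ 526.3, -117.2]), array([  7.1, 200.2]), 85.6, array([ 524.1, -117. ]))
([0, 84, 22, 3, 43], array([ 416.1, -124.1]), array([ 5.4, 57.4]), 1.6, array([ 414.8, -118.4]))
stub
([7, 7, 12, 10, 92], array([533.9,  13.7]), array([26.5, 26.3]), 46.7, array([533.9,  13.7]))
side bolt
([32, 0, 20, 10, 103], array([ 503.1, -301.1]), array([66.2, 49.2]), 32.5, array([ 498.6, -313.2]))
([13, 9, 30, 16, 191], array([ 511.2, -216.8]), array([ 31.4, 117.1]), 84.2, array([ 515.2, -216.7]))
depth 1.6402198 1.6647571
[ 0.51976481 -0.20806802  0.07313673]
[ 0.4744325  -0.16220443  0.04336826]
```

View pics/topc.png

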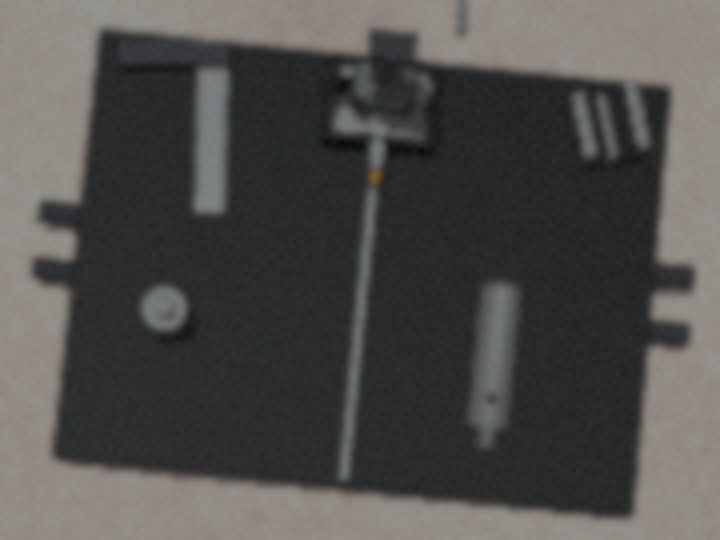

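View pics/sidec.png

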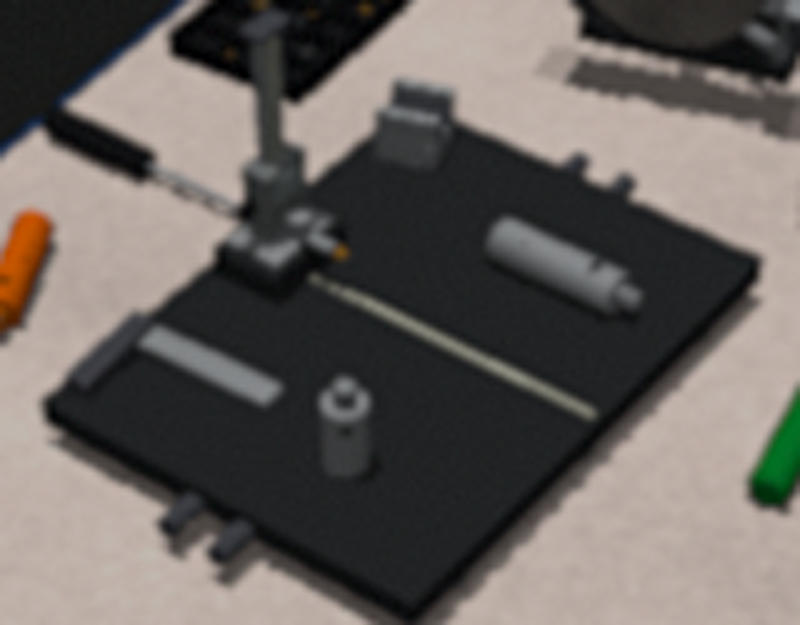

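The crops show one steel bolt on the plate, nose up at top-crop (500,285) and tail at (487,445). The line runs from (378,140) to (343,478), the scriber tip is at (374,177), and the path between bolt and line is clear. Next I'll take the exact axes from both views.

```bash
cat >> h.py <<'E'
def axis(d,p0,p1,half,z,f=.5,n=60,wmax=None):
    """profile scan across segment p0->p1 (world, at z): edges at half height; returns axis mid points (world xy)"""
    g=cv2.cvtColor(d["pixels"],cv2.COLOR_RGB2GRAY).astype(np.float32)
    p0=np.array(p0,float);p1=np.array(p1,float);u=(p1-p0)/np.linalg.norm(p1-p0);nn=np.array([-u[1],u[0]])
    t=np.linspace(-half,half,161);out=[]
    for a in np.linspace(0,1,n):
        c=p0+a*(p1-p0);X=np.c_[c+t[:,None]*nn,np.full(161,z)]
        uv=proj(d,X).astype(np.float32)
        pr=cv2.remap(g,uv[:,:1].copy(),uv[:,1:].copy(),cv2.INTER_LINEAR).ravel()
        b=np.percentile(pr,15);h=np.percentile(pr,97);k=np.nonzero(pr>b+f*(h-b))[0]
        if h-b<25: continue
        out.append((*(c+(t[k[0]]+t[k[-1]])/2*nn),t[k[-1]]-t[k[0]]))
    return np.array(out)
def fit(o):
    vx,vy,x,y=cv2.fitLine(o[:,:2].astype(np.float32),cv2.DIST_HUBER,0,.001,.001).ravel()
    if vx<0: vx,vy=-vx,-vy
    return np.array([x,y]),np.array([vx,vy])
def report(d,bp0,bp1,lp0=(.43,-.112),lp1=(.60,-.122)):
    c,u=fit(axis(d,lp0,lp1,.012,.04)); 
    o=axis(d,bp0,bp1,.028,.055,.4);b,v=fit(o)
    n=np.array([-u[1],u[0]])
    return c,u,b,v,n@(b-c),np.arctan2(u[0]*v[1]-u[1]*v[0],u@v),np.median(o[:,2])
E
python3 - <<'E'
from h import *
for n in("top","side"):
    d=grab(n)
    c,u,b,v,off,an,w=report(d,(.485,-.2105),(.55,-.2075))
    print(n,"line",c.round(4),u.round(4),"bolt",b.round(4),v.round(4),"off",off.round(4),"ang",an.round(4),"w",w.round(4))
    # ends along bolt axis and line near end
    g=cv2.cvtColor(d["pixels"],cv2.COLOR_RGB2GRAY)
    for nm,p,q,z,lo,hi in(("boltlen",b,v,.055,-.09,.08),("line",c,u,.04,-.16,.12)):
        t=np.arange(lo,hi,.003);uv=proj(d,np.c_[p+t[:,None]*q,np.full(len(t),z)])
        print(nm,[(round(float((p+a*q)[0]),3),int(g[int(round(y)),int(round(x))])) for a,(x,y) in zip(t,uv)])
E
```

```text
top line [ 0.549  -0.1188] [ 0.9974 -0.0723] bolt [ 0.5176 -0.2104] [ 0.9968 -0.0793] off -0.0936 ang -0.007 w 0.0245
boltlen [(0.428, 44), (0.431, 43), (0.434, 42), (0.437, 39), (0.44, 41), (0.443, 40), (0.446, 45), (0.449, 55), (0.452, 74), (0.455, 90), (0.458, 93), (0.461, 95), (0.464, 98), (0.467, 105), (0.47, 109), (0.473, 109), (0.476, 108), (0.479, 101), (0.482, 82), (0.485, 91), (0.488, 104), (0.491, 112), (0.494, 112), (0.497, 111), (0.5, 112), (0.503, 113), (0.506, 112), (0.509, 111), (0.512, 116), (0.515, 115), (0.518, 116), (0.521, 115), (0.524, 116), (0.527, 117), (0.53, 117), (0.533, 116), (0.536, 117), (0.538, 119), (0.541, 118), (0.544, 116), (0.547, 116), (0.55, 115), (0.553, 117), (0.556, 110), (0.559, 95), (0.562, 71), (0.565, 48), (0.568, 43), (0.571, 40), (0.574, 43), (0.577, 39), (0.58, 39), (0.583, 39), (0.586, 39), (0.589, 41), (0.592, 39), (0.595, 43)]
line [(0.389, 141), (0.392, 138), (0.395, 139), (0.398, 142), (0.401, 138), (0.404, 140), (0.407, 139), (0.41, 137), (0.413, 131), (0.416, 110), (0.419, 82), (0.422, 55), (0.425, 91), (0.428, 99), (0.431, 108),
[... 2588 characters left out ...]
120), (0.475, 107), (0.478, 121), (0.481, 126), (0.484, 133), (0.487, 138), (0.49, 138), (0.493, 134), (0.496, 137), (0.499, 126), (0.502, 138), (0.505, 138), (0.508, 131), (0.511, 130), (0.514, 117), (0.517, 120), (0.52, 127), (0.523, 119), (0.526, 121), (0.529, 128), (0.532, 118), (0.535, 128), (0.538, 128), (0.541, 121), (0.544, 129), (0.547, 118), (0.55, 121), (0.553, 128), (0.556, 119), (0.559, 129), (0.562, 129), (0.565, 119), (0.568, 130), (0.571, 118), (0.574, 120), (0.577, 127), (0.58, 119), (0.583, 120), (0.586, 132), (0.589, 120), (0.592, 129), (0.595, 129), (0.598, 119), (0.601, 130), (0.604, 130), (0.607, 121), (0.61, 130), (0.613, 111), (0.616, 111), (0.619, 116), (0.622, 113)]
```

```bash
cat > to.py <<'E'
import sys;from h import *
from scipy.spatial.transform import Rotation as R
def go(x,y,z,yaw):
    s=ctrl.get_state();r=R.from_quat(s["tcp_rot"]);a=np.radians(yaw)
    T=R.from_matrix(np.array([[np.cos(a),np.sin(a),0],[np.sin(a),-np.cos(a),0],[0,0,-1]]))
    print("shift",np.round(r.inv().apply(np.array([x,y,z])-s["position"])/.5,4),"turn",np.round((r.inv()*T).as_rotvec()/np.radians(45),4),
     "pos",np.round(s["position"],4),"yaw",np.degrees(np.arctan2(*r.as_matrix()[[1,0],0])).round(2),"F",np.round(s["wrist_force"],2),"w",s["gripper_width"],"t",s["time"])
if __name__=="__main__": go(*map(float,sys.argv[1:]))
E
python3 to.py .336 -.424 .2 59; python3 to.py .5135 -.218 .16 85.9
```

```text
shift [ 0.4435 -0.3126  0.0598] turn [-8.000e-04 -2.000e-04 -9.955e-01] pos [ 0.1594 -0.6299  0.2298] yaw 14.2 F [-0.29 -0.33 -0.15] w 0.08831081823596734 t 0.3
shift [ 0.8888 -0.6248  0.1399] turn [-8.0000e-04 -4.0000e-04 -1.5933e+00] pos [ 0.1594 -0.6299  0.2298] yaw 14.2 F [-0.29 -0.33 -0.15] w 0.08831081823596734 t 0.3
```

play_rows(
  moves=[
    [0.57,[0.07,-0.05,0.0],[0,0,-0.15]],
    [0.57,[0.14,-0.1,0.01],[0,0,-0.3]],
    [0.57,[0.21,-0.15,0.02],[0,0,-0.45]],
    [0.57,[0.28,-0.2,0.03],[0,0,-0.6]],
    [0.57,[0.35,-0.25,0.04],[0,0,-0.75]],
    [0.57,[0.42,-0.3,0.05],[0,0,-0.9]],
    [0.57,[0.4435,-0.3126,0.0598],[0,0,-0.9955]],
    [0.57,[0.4435,-0.3126,0.0598],[0,0,-0.9955]],
    [0.57,[0.4435,-0.3126,0.0598],[0,0,-0.9955]],
  ],
)

```text
time: 1.05
position: [0.3366, -0.4238, 0.2]
tcp_rot: [0.87, 0.493, -0.0, -0.0]
wrist_force: [-1.3, -0.6, -0.2]
gripper_width: 0.05
finger_force: 0.0
```

```bash
python3 to.py .5135 -.218 .12 85.9
```

```text
shift [0.5348 0.0922 0.1599] turn [-5.000e-04 -1.000e-04 -5.958e-01] pos [ 0.3366 -0.4238  0.2   ] yaw 59.09 F [-1.26 -0.58 -0.18] w 0.04995613467926868 t 1.05
```

play_rows(
  moves=[
    [0.57,[0.07,0.01,0.0],[0,0,-0.1]],
    [0.57,[0.14,0.02,0.0],[0,0,-0.2]],
    [0.57,[0.21,0.04,0.02],[0,0,-0.3]],
    [0.57,[0.28,0.05,0.05],[0,0,-0.4]],
    [0.57,[0.35,0.06,0.08],[0,0,-0.5]],
    [0.57,[0.42,0.07,0.11],[0,0,-0.596]],
    [0.57,[0.49,0.085,0.14],[0,0,-0.596]],
    [0.57,[0.535,0.092,0.16],[0,0,-0.596]],
    [0.57,[0.535,0.092,0.16],[0,0,-0.596]],
    [0.57,[0.535,0.092,0.16],[0,0,-0.596]],
  ],
)

```text
time: 1.88
position: [0.5132, -0.2196, 0.1195]
tcp_rot: [0.733, 0.68, -0.001, -0.0]
wrist_force: [-0.3, -1.5, -0.8]
gripper_width: 0.0501
finger_force: 0.0
```

```bash
python3 to.py .5135 -.218 .084 85.9; python3 - <<'E'
from h import *
save(grab("side"),"pics/s1.png",(270,150,400,270),5)
E
```

```text
shift [0.0033 0.0005 0.071 ] turn [-0.0016  0.0006 -0.0032] pos [ 0.5132 -0.2196  0.1195] yaw 85.75 F [-0.3  -1.51 -0.75] w 0.05013440705371519 t 1.8833
```

View pics/s1.png

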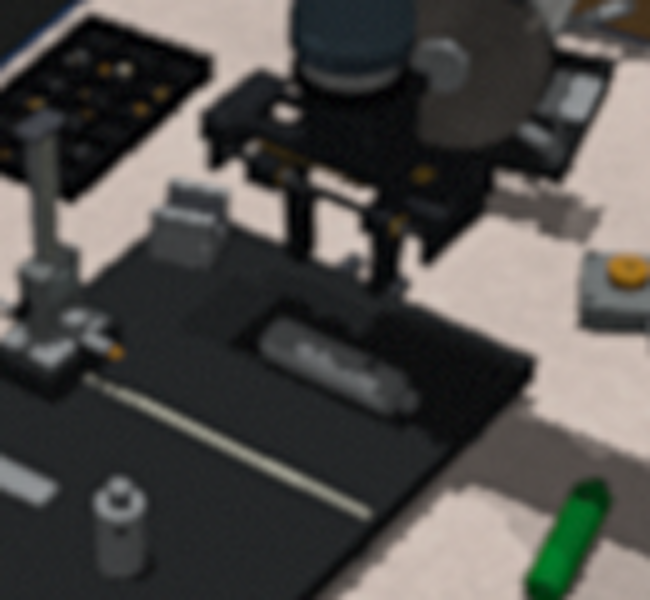

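The view shows both fingertips above the barrel at crop (300,250) and (390,280), clear of the gauge. Next is the descent to contact.

play_rows(
  moves=[
    [0.57,[0.003,0,0.03],[0,0,0]],
    [0.57,[0.003,0,0.05],[0,0,0]],
    [0.57,[0.003,0,0.06],[0,0,0]],
    [0.57,[0.003,0,0.066],[0,0,0]],
    [0.57,[0.003,0,0.07],[0,0,0]],
    [0.57,[0.003,0,0.072],[0,0,0]],
    [0.57,[0.003,0,0.072],[0,0,0]],
    [0.57,[0.003,0,0.072],[0,0,0]],
  ],
)

```text
time: 2.6
position: [0.5136, -0.2173, 0.0846]
tcp_rot: [0.732, 0.681, 0.0, 0.0]
wrist_force: [0.0, 0.1, -0.2]
gripper_width: 0.0503
finger_force: 0.0
```

play_rows(
  moves=[
    [0.57,[0,0,0.001],[0,0,0]],
    [0.57,[0,0,0.002],[0,0,0]],
    [0.57,[0,0,0.002],[0,0,0]],
    [0.57,[0,0,0.002],[0,0,0]],
  ],
)

```text
time: 2.93
position: [0.5134, -0.2171, 0.0833]
tcp_rot: [0.732, 0.681, 0.0, 0.0]
wrist_force: [0.4, 0.1, 0.2]
gripper_width: 0.05
finger_force: 0.0
```

play_rows(
  moves=[
    [0.57,[0,0,0.001],[0,0,0]],
    [0.57,[0,0,0.002],[0,0,0]],
    [0.57,[0,0,0.003],[0,0,0]],
    [0.57,[0,0,0.004],[0,0,0]],
    [0.57,[0,0,0.004],[0,0,0]],
    [0.57,[0,0,0.004],[0,0,0]],
  ],
)

```text
time: 3.43
position: [0.5133, -0.2171, 0.0811]
tcp_rot: [0.732, 0.681, -0.0, -0.0]
wrist_force: [0.0, 0.4, 0.9]
gripper_width: 0.0501
finger_force: 0.0
```

play_rows(
  moves=[
    [0.57,[0,0,0.001],[0,0,0]],
    [0.57,[0,0,0.002],[0,0,0]],
    [0.57,[0,0,0.003],[0,0,0]],
    [0.57,[0,0,0.003],[0,0,0]],
    [0.57,[0,0,0.003],[0,0,0]],
  ],
)

```text
time: 3.85
position: [0.5133, -0.2172, 0.0797]
tcp_rot: [0.732, 0.681, -0.0, -0.0]
wrist_force: [-0.5, -0.1, -0.7]
gripper_width: 0.0501
finger_force: 0.0
```

```bash
python3 - <<'E'
from h import *
save(grab("side"),"pics/s2.png",(300,185,370,245),10)
d=grab("top")
for x in(.485,.5,.515,.53,.545): print(d["depth"].shape, [round(float(ctrl.get_state()["position"][2]),4)]);break
E
```

```text
(480, 640) [0.0797]
```

View pics/s2.png

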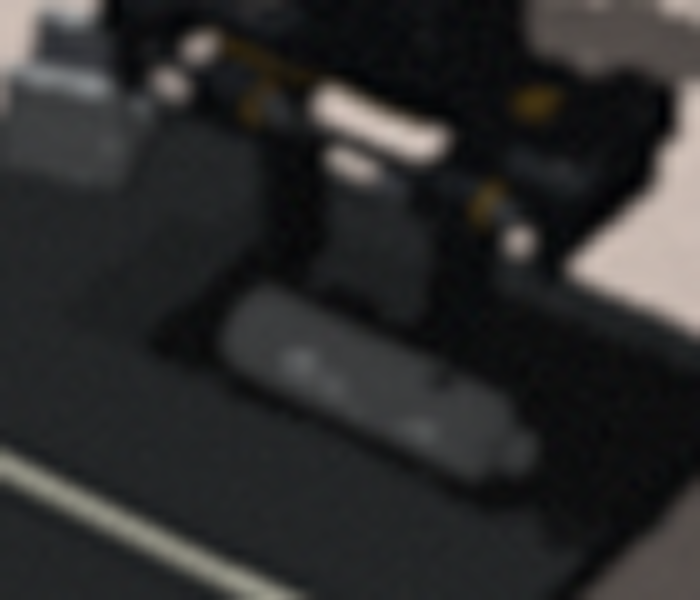

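The picture shows the fingers at crop (290,220) and (455,270), just behind the barrel's upper back edge. There has been no contact yet. I'll check the geometry by projecting the tip corners into this view.

```bash
python3 - <<'E'
from h import *
from scipy.spatial.transform import Rotation as R
s=ctrl.get_state();p=np.array(s["position"]);r=R.from_quat(s["tcp_rot"])
d=grab("side")
for sy in(-1,1):
  for x in(-.009,.009):
    print([ (proj(d,p+r.apply([x,sy*y,.014]))[0]-[300,185]).round(1).tolist() for y in(.025,.0425)])
for y in(-.2104,-.2166,-.204): 
  u=np.array([.9974,-.072]);c=np.array([.514,y])
  print(y,[((proj(d,[*(c+u*a),z])[0]-[300,185])*10).round().tolist() for a in(-.05,.05) for z in(.04,.07)])
for n in("top","side"):
    e=grab(n);g=cv2.cvtColor(e["pixels"],cv2.COLOR_RGB2GRAY)
    for x in(.505,.513,.521):
        t=np.arange(-.25,-.17,.004);uv=proj(e,np.c_[np.full(len(t),x),t,np.full(len(t),.055)]).round().astype(int)
        print(n,x,[(round(a,3),int(g[v,u])) for a,(u,v) in zip(t,uv)])
E
```

```text
[[44.9, 35.8], [49.2, 37.8]]
[[41.8, 38.6], [46.2, 40.6]]
[[32.6, 30.1], [28.3, 28.1]]
[[29.5, 32.8], [25.2, 30.8]]
-0.2104 [[481.0, 470.0], [485.0, 402.0], [237.0, 354.0], [238.0, 286.0]]
-0.2166 [[490.0, 460.0], [495.0, 391.0], [246.0, 344.0], [248.0, 277.0]]
-0.204 [[472.0, 481.0], [476.0, 412.0], [227.0, 365.0], [228.0, 297.0]]
top 0.505 [(np.float64(-0.25), 53), (np.float64(-0.246), 54), (np.float64(-0.242), 52), (np.float64(-0.238), 50), (np.float64(-0.234), 51), (np.float64(-0.23), 51), (np.float64(-0.226), 46), (np.float64(-0.222), 40), (np.float64(-0.218), 42), (np.float64(-0.214), 41), (np.float64(-0.21), 37), (np.float64(-0.206), 38), (np.float64(-0.202), 28), (np.float64(-0.198), 21), (np.float64(-0.194), 31), (np.float64(-0.19), 35), (np.float64(-0.186), 45), (np.float64(-0.182), 43), (np.float64(-0.178), 45), (np.float64(-0.174), 42)]
top 0.513 [(np.float64(-0.25), 51), (np.float64(-0.246), 49), (np.float64(-0.242), 51), (np.float64(-0.238), 46), (np.float64(-0.234), 48), (np.float64(-0.23), 47), (np.float64(-0.226), 48), (np.float64(-0.222), 43), (np.float64(-0.218), 4
[... 1698 characters left out ...]
t64(-0.198), 65), (np.float64(-0.194), 52), (np.float64(-0.19), 41), (np.float64(-0.186), 24), (np.float64(-0.182), 31), (np.float64(-0.178), 34), (np.float64(-0.174), 37)]
side 0.521 [(np.float64(-0.25), 30), (np.float64(-0.246), 31), (np.float64(-0.242), 21), (np.float64(-0.238), 29), (np.float64(-0.234), 29), (np.float64(-0.23), 54), (np.float64(-0.226), 62), (np.float64(-0.222), 62), (np.float64(-0.218), 62), (np.float64(-0.214), 62), (np.float64(-0.21), 65), (np.float64(-0.206), 80), (np.float64(-0.202), 80), (np.float64(-0.198), 69), (np.float64(-0.194), 54), (np.float64(-0.19), 44), (np.float64(-0.186), 22), (np.float64(-0.182), 28), (np.float64(-0.178), 33), (np.float64(-0.174), 38)]
```

play_rows(
  moves=[
    [0.57,[0,0,-0.015],[0,0,0]],
    [0.57,[0,0,-0.015],[0,0,0]],
    [0.57,[0.01,0,-0.015],[0,0,0]],
    [0.57,[0.014,0,-0.012],[0,0,0]],
    [0.57,[0.014,0,-0.01],[0,0,0]],
    [0.57,[0.014,0,-0.008],[0,0,0]],
    [0.57,[0.014,0,-0.006],[0,0,0]],
    [0.57,[0.014,0,-0.006],[0,0,0]],
  ],
)

```text
time: 4.77
position: [0.5137, -0.2102, 0.0824]
tcp_rot: [0.732, 0.681, -0.0, -0.0]
wrist_force: [-0.5, 0.3, 1.1]
gripper_width: 0.0503
finger_force: 0.0
```

play_rows(
  moves=[
    [0.57,[0,0,0.002],[0,0,0]],
    [0.57,[0,0,0.003],[0,0,0]],
    [0.57,[0,0,0.004],[0,0,0]],
    [0.57,[0,0,0.004],[0,0,0]],
    [0.57,[0,0,0.004],[0,0,0]],
  ],
)

```text
time: 5.18
position: [0.5139, -0.2102, 0.0807]
tcp_rot: [0.732, 0.681, -0.0, -0.0]
wrist_force: [-0.8, -0.5, -0.2]
gripper_width: 0.0504
finger_force: 0.0
```

play_rows(
  moves=[
    [0.57,[0,0,0.001],[0,0,0]],
    [0.57,[0,0,0.002],[0,0,0]],
    [0.57,[0,0,0.003],[0,0,0]],
    [0.57,[0,0,0.004],[0,0,0]],
    [0.57,[0,0,0.004],[0,0,0]],
  ],
)

```text
time: 5.6
position: [0.5138, -0.2102, 0.0786]
tcp_rot: [0.732, 0.681, -0.0, -0.0]
wrist_force: [-0.2, 0.1, -0.3]
gripper_width: 0.0503
finger_force: 0.0
```

```bash
python3 - <<'E'
from h import *
d=grab("side");t=grab("top")
save(d,"pics/s3.png",(300,185,370,245),10)
for n,e in(("side",d),("top",t)):
  c,u=fit(axis(e,(.43,-.112),(.60,-.122),.012,.04));print(n,c,u)
E
python3 to.py .514 -.21 .08 85.9
```

```text
side [ 0.5114635  -0.11813679] [ 0.9975279  -0.07027158]
top [ 0.52194476 -0.11690515] [ 0.9974004  -0.07205854]
shift [ 0.0003  0.0002 -0.0026] turn [-0.0001 -0.     -0.0019] pos [ 0.5139 -0.2101  0.0787] yaw 85.82 F [-0.07  0.41 -0.26] w 0.05002992672337416 t 5.7
```

View pics/s3.png

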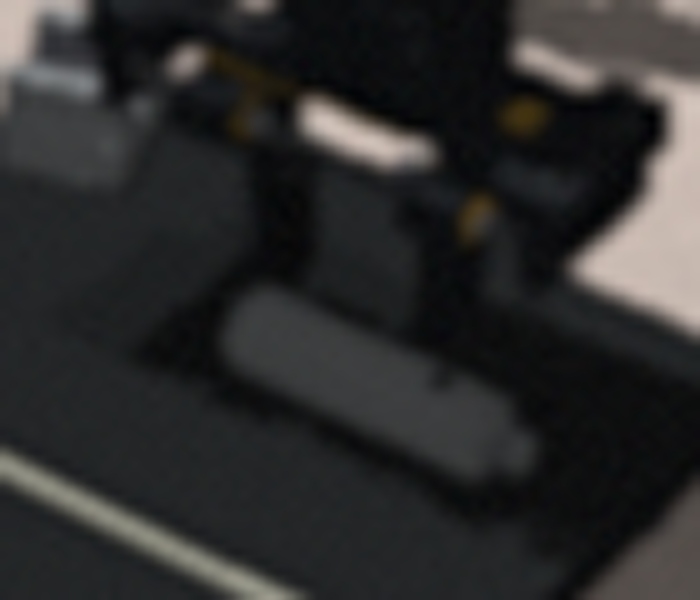

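The bolt has not moved. The fingers' visible lower ends at crop (285,285) and (445,335) coincide with the barrel's back outline. I'll use the depth readings to tell "above" from "behind".

```bash
python3 - <<'E'
from h import *
d=grab("side")
def pt(u,v):
    o,r=ray(d,[(u,v)]);f=-np.array(d["pose"])[:3,2];z=d["depth"][v,u];return (o+r[0]*z/(r[0]@f)).round(3),z
for u in(328,344):
    for v in range(200,232,2): print(u,v,*pt(u,v))
for u,v in((310,238),(300,250),(360,240)): print("plate",pt(u,v))
E
```

```text
328 200 [ 0.548 -0.213  0.136] 1.8470219
328 202 [ 0.544 -0.206  0.134] 1.8421552
328 204 [ 0.543 -0.204  0.127] 1.8451399
328 206 [ 0.543 -0.204  0.119] 1.8502266
328 208 [ 0.545 -0.208  0.107] 1.8609827
328 210 [ 0.544 -0.208  0.099] 1.8661906
328 212 [ 0.543 -0.206  0.092] 1.8690397
328 214 [ 0.549 -0.217  0.073] 1.891158
328 216 [ 0.545 -0.21   0.071] 1.8867536
328 218 [ 0.54  -0.201  0.071] 1.8789777
328 220 [ 0.535 -0.193  0.07 ] 1.8720735
328 222 [ 0.535 -0.194  0.061] 1.8789607
328 224 [ 0.54  -0.203  0.043] 1.8989679
328 226 [ 0.536 -0.196  0.041] 1.8943424
328 228 [ 0.528 -0.183  0.045] 1.880148
328 230 [ 0.523 -0.174  0.045] 1.8722035
344 200 [ 0.472 -0.182  0.189] 1.7618105
344 202 [ 0.473 -0.184  0.179] 1.7700125
344 204 [ 0.469 -0.177  0.177] 1.7656364
344 206 [ 0.465 -0.169  0.176] 1.7589061
344 208 [ 0.463 -0.167  0.17 ] 1.760976
344 210 [ 0.476 -0.192  0.139] 1.802846
344 212 [ 0.476 -0.193  0.131] 1.8085318
344 214 [ 0.479 -0.199  0.117] 1.8231109
344 216 [ 0.474 -0.189  0.117] 1.8145078
344 218 [ 0.479 -0.2    0.099] 1.8346769
344 220 [ 0.504 -0.249  0.044] 1.9134982
344 222 [ 0.485 -0.214  0.069] 1.8670417
344 224 [ 0.478 -0.2    0.074] 1.8519765
344 226 [ 0.477 -0.2    0.066] 1.8562838
344 228 [ 0.474 -0.195  0.062] 1.854879
344 230 [ 0.471 -0.19   0.058] 1.8535562
plate (array([ 0.556, -0.115,  0.038]), np.float32(1.8520329))
plate (array([ 0.549, -0.044,  0.045]), np.float32(1.7994432))
plate (array([ 0.417, -0.204,  0.03 ]), np.float32(1.8589813))
```

The fingers are at y≈-0.205, directly over the barrel, and still above its top. I'll keep descending slowly and watch the force.

play_rows(
  moves=[
    [0.57,[0,0,0.002],[0,0,0]],
    [0.57,[0,0,0.004],[0,0,0]],
    [0.57,[0,0,0.005],[0,0,0]],
    [0.57,[0,0,0.006],[0,0,0]],
    [0.57,[0,0,0.006],[0,0,0]],
    [0.57,[0,0,0.006],[0,0,0]],
  ],
)

```text
time: 6.25
position: [0.5139, -0.2101, 0.0757]
tcp_rot: [0.732, 0.681, -0.0, -0.0]
wrist_force: [-0.2, 0.8, -1.0]
gripper_width: 0.0505
finger_force: 0.0
```

play_rows(
  moves=[
    [0.57,[0,0,0.002],[0,0,0]],
    [0.57,[0,0,0.004],[0,0,0]],
    [0.57,[0,0,0.005],[0,0,0]],
    [0.57,[0,0,0.006],[0,0,0]],
    [0.57,[0,0,0.006],[0,0,0]],
    [0.57,[0,0,0.006],[0,0,0]],
  ],
)

```text
time: 6.75
position: [0.5138, -0.2102, 0.0727]
tcp_rot: [0.732, 0.681, -0.0, -0.0]
wrist_force: [-0.8, 0.7, 0.7]
gripper_width: 0.0501
finger_force: 0.0
```

play_rows(
  moves=[
    [0.57,[0,0,0.002],[0,0,0]],
    [0.57,[0,0,0.003],[0,0,0]],
    [0.57,[0,0,0.004],[0,0,0]],
    [0.57,[0,0,0.004],[0,0,0]],
    [0.57,[0,0,0.004],[0,0,0]],
  ],
)

```text
time: 7.17
position: [0.5139, -0.2101, 0.0707]
tcp_rot: [0.732, 0.681, -0.0, -0.0]
wrist_force: [-0.6, -0.7, -0.3]
gripper_width: 0.0503
finger_force: 0.0
```

```bash
python3 - <<'E'
from h import *
d=grab("side")
save(d,"pics/s4.png",(300,185,370,245),10)
def pt(u,v):
    o,r=ray(d,[(u,v)]);f=-np.array(d["pose"])[:3,2];z=d["depth"][v,u];return (o+r[0]*z/(r[0]@f)).round(3)
for u in(328,344):
    for v in range(206,230,1): print(u,v,pt(u,v),d["pixels"][v,u].tolist())
E
```

```text
328 206 [ 0.542 -0.203  0.12 ] [9, 8, 11]
328 207 [ 0.543 -0.205  0.114] [8, 9, 10]
328 208 [ 0.546 -0.21   0.105] [12, 13, 13]
328 209 [ 0.543 -0.205  0.106] [14, 11, 13]
328 210 [ 0.541 -0.203  0.103] [8, 8, 9]
328 211 [ 0.542 -0.204  0.098] [10, 9, 11]
328 212 [ 0.543 -0.206  0.092] [10, 13, 12]
328 213 [ 0.541 -0.203  0.091] [9, 10, 11]
328 214 [ 0.545 -0.209  0.08 ] [20, 19, 21]
328 215 [ 0.551 -0.219  0.066] [43, 43, 44]
328 216 [ 0.543 -0.207  0.074] [55, 57, 58]
328 217 [ 0.541 -0.203  0.073] [59, 61, 62]
328 218 [ 0.541 -0.203  0.069] [61, 62, 65]
328 219 [ 0.542 -0.205  0.063] [62, 64, 64]
328 220 [ 0.537 -0.197  0.066] [59, 60, 62]
328 221 [ 0.538 -0.2    0.059] [59, 60, 61]
328 222 [ 0.534 -0.192  0.063] [57, 59, 59]
328 223 [ 0.541 -0.205  0.045] [51, 52, 54]
328 224 [ 0.539 -0.201  0.045] [34, 34, 36]
328 225 [ 0.54  -0.203  0.038] [19, 20, 21]
328 226 [ 0.538 -0.199  0.038] [20, 21, 22]
328 227 [ 0.532 -0.189  0.043] [27, 27, 29]
328 228 [ 0.529 -0.185  0.043] [31, 35, 36]
328 229 [ 0.527 -0.181  0.042] [35, 38, 38]
344 206 [ 0.467 -0.173  0.173] [24, 27, 31]
344 207 [
[... 300 characters left out ...]
44 214 [ 0.475 -0.192  0.123] [9, 12, 14]
344 215 [ 0.478 -0.198  0.114] [10, 10, 13]
344 216 [ 0.478 -0.197  0.11 ] [11, 11, 13]
344 217 [ 0.477 -0.197  0.106] [11, 14, 16]
344 218 [ 0.477 -0.197  0.102] [12, 16, 14]
344 219 [ 0.478 -0.199  0.096] [8, 10, 10]
344 220 [ 0.479 -0.202  0.089] [12, 15, 16]
344 221 [ 0.477 -0.198  0.089] [15, 15, 17]
344 222 [ 0.48  -0.204  0.078] [25, 25, 25]
344 223 [ 0.485 -0.213  0.065] [37, 38, 38]
344 224 [ 0.478 -0.202  0.072] [52, 53, 54]
344 225 [ 0.477 -0.199  0.071] [59, 60, 61]
344 226 [ 0.479 -0.204  0.061] [61, 61, 63]
344 227 [ 0.473 -0.193  0.068] [59, 61, 62]
344 228 [ 0.473 -0.194  0.063] [60, 61, 62]
344 229 [ 0.476 -0.198  0.054] [60, 61, 61]
```

View pics/s4.png

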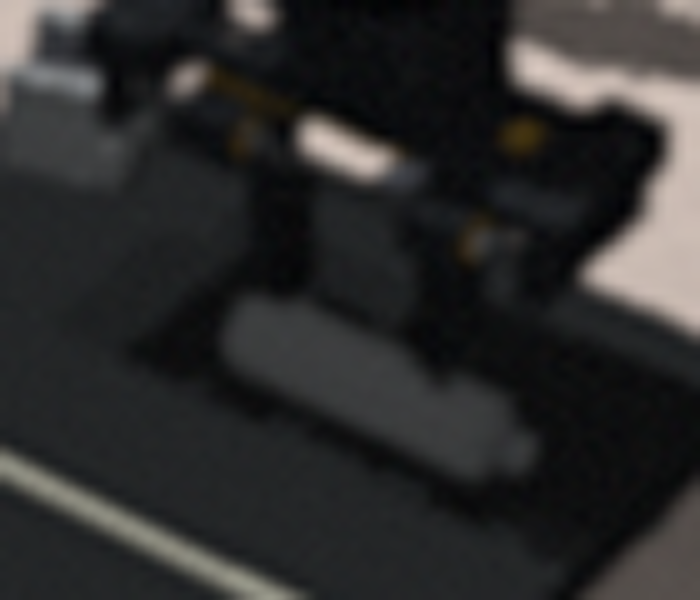

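The fingertips now just notch the barrel's top outline at crop (285,290) and (440,370), so contact is a few mm further down.

play_rows(
  moves=[
    [0.57,[0,0,0.001],[0,0,0]],
    [0.57,[0,0,0.002],[0,0,0]],
    [0.57,[0,0,0.003],[0,0,0]],
    [0.57,[0,0,0.004],[0,0,0]],
    [0.57,[0,0,0.004],[0,0,0]],
    [0.57,[0,0,0.004],[0,0,0]],
  ],
)

```text
time: 7.72
position: [0.5139, -0.2102, 0.0687]
tcp_rot: [0.732, 0.681, -0.0, -0.0]
wrist_force: [-0.4, 0.5, 0.3]
gripper_width: 0.0501
finger_force: 0.0
```

play_rows(
  moves=[
    [0.57,[0,0,0.001],[0,0,0]],
    [0.57,[0,0,0.002],[0,0,0]],
    [0.57,[0,0,0.003],[0,0,0]],
    [0.57,[0,0,0.004],[0,0,0]],
    [0.57,[0,0,0.004],[0,0,0]],
    [0.57,[0,0,0.004],[0,0,0]],
  ],
)

```text
time: 8.22
position: [0.5139, -0.2101, 0.0667]
tcp_rot: [0.732, 0.681, -0.0, -0.0]
wrist_force: [-0.3, -0.2, -0.1]
gripper_width: 0.0504
finger_force: 0.0
```

play_rows(
  moves=[
    [0.57,[0,0,0.001],[0,0,0]],
    [0.57,[0,0,0.002],[0,0,0]],
    [0.57,[0,0,0.004],[0,0,0]],
    [0.57,[0,0,0.006],[0,0,0]],
    [0.57,[0,0,0.006],[0,0,0]],
  ],
)

```text
time: 8.63
position: [0.5137, -0.2101, 0.0635]
tcp_rot: [0.732, 0.681, -0.0, -0.0]
wrist_force: [-0.3, -0.0, -0.9]
gripper_width: 0.0505
finger_force: 0.0
```

```bash
python3 - <<'E'
from h import *
d=grab("side")
for u in(328,329,344,345):
    print(u,[int(x) for x in d["pixels"][206:230,u].mean(1)])
for zt in(.07,.075,.08,.085):
    print(zt,[proj(d,[.5139+a*.0347,-.201-a*.0025,zt])[0].round(1).tolist() for a in(1,-1)])
E
```

```text
328 [13, 13, 11, 9, 9, 6, 10, 11, 10, 8, 28, 51, 61, 62, 61, 60, 58, 50, 34, 20, 20, 29, 34, 38]
329 [14, 9, 4, 12, 9, 10, 11, 11, 9, 18, 41, 56, 62, 62, 61, 61, 60, 55, 43, 25, 17, 27, 30, 33]
344 [17, 25, 33, 28, 19, 15, 13, 14, 14, 12, 13, 13, 13, 15, 12, 8, 13, 32, 52, 61, 62, 61, 60, 60]
345 [14, 22, 32, 31, 25, 20, 17, 15, 13, 12, 13, 14, 11, 10, 12, 14, 25, 43, 57, 61, 62, 61, 60, 61]
0.07 [[326.1, 216.9], [343.3, 225.0]]
0.075 [[326.1, 215.7], [343.4, 223.8]]
0.08 [[326.1, 214.6], [343.4, 222.6]]
0.085 [[326.2, 213.4], [343.5, 221.5]]
```

play_rows(
  moves=[
    [0.57,[0,0,0.001],[0,0,0]],
    [0.57,[0,0,0.002],[0,0,0]],
    [0.57,[0,0,0.003],[0,0,0]],
    [0.57,[0,0,0.004],[0,0,0]],
    [0.57,[0,0,0.004],[0,0,0]],
    [0.57,[0,0,0.004],[0,0,0]],
  ],
)

```text
time: 9.18
position: [0.5139, -0.2102, 0.0618]
tcp_rot: [0.732, 0.681, -0.0, 0.0]
wrist_force: [-1.1, 0.6, 2.4]
gripper_width: 0.0503
finger_force: 1.1
```

play_rows(
  moves=[
    [0.57,[0,0,0.001],[0,0,0]],
    [0.57,[0,0,0.002],[0,0,0]],
    [0.57,[0,0,0.002],[0,0,0]],
    [0.57,[0,0,0.002],[0,0,0]],
  ],
)

```text
time: 9.52
position: [0.5139, -0.2104, 0.0616]
tcp_rot: [0.732, 0.681, -0.0, 0.0]
wrist_force: [-2.8, -0.1, 11.4]
gripper_width: 0.0506
finger_force: 5.8
```

Contact: 11 N with TCP z at 0.0616. First a short test stroke, then lift.

play_rows(
  moves=[
    [0.57,[0.004,0,0],[0,0,0]],
    [0.57,[0.009,0,0],[0,0,0]],
    [0.57,[0.014,0,0],[0,0,0]],
    [0.57,[0.019,0,0],[0,0,0]],
    [0.57,[0.024,0,0],[0,0,0]],
    [0.57,[0.028,0,0],[0,0,0]],
    [0.57,[0.028,0,0],[0,0,0]],
    [0.57,[0.028,0,0],[0,0,0]],
  ],
)

```text
time: 10.18
position: [0.5149, -0.1963, 0.0616]
tcp_rot: [0.732, 0.681, -0.0, 0.0]
wrist_force: [-3.9, 0.4, 11.6]
gripper_width: 0.0503
finger_force: 5.8
```

```bash
cat > m.py <<'E'
import sys;from h import *
y=float(sys.argv[1])
d=grab("side")
g=cv2.cvtColor(d["pixels"],cv2.COLOR_RGB2GRAY)
L=fit(axis(d,(.43,-.112),(.60,-.122),.012,.04)) if y<-.16 else (np.array([.5115,-.1181]),np.array([.9975,-.0705]))
c,u=L;n=np.array([-u[1],u[0]])
# lower (front) silhouette edge of bolt against dark plate: dark contact shadow; plus full profile
res=[]
for a in np.linspace(-.042,.042,29):
    p=np.array([.514,y])+a*u;t=np.arange(-.035,.035,.0005)
    uv=proj(d,np.c_[p+t[:,None]*n,np.full(len(t),.055)]).astype(np.float32)
    pr=cv2.GaussianBlur(cv2.remap(g,uv[:,:1].copy(),uv[:,1:].copy(),1).astype(np.float32),(1,5),0).ravel()
    h=np.percentile(pr[45:95],50);i=70+np.argmax(pr[70:]<h*.6)
    res.append((a,*(p+t[i]*n),t[i]))
res=np.array(res);k=cv2.fitLine(res[:,1:3].astype(np.float32),cv2.DIST_HUBER,0,.001,.001).ravel()
v=k[:2]*np.sign(k[0])
print("front edge off from line",(n@(k[2:]-c)).round(4),"ang",np.arctan2(u[0]*v[1]-u[1]*v[0],u@v).round(4),"scatter",np.std(res[:,3]).round(4))
E
python3 m.py -.203; python3 to.py .514 -.21 .0616 85.9
```

```text
front edge off from line -0.0644 ang -0.017 scatter 0.0013
shift [-0.0274  0.0001  0.0001] turn [-0.      0.0009 -0.0019] pos [ 0.515  -0.1963  0.0616] yaw 85.81 F [-4.190e+00  1.000e-02  1.174e+01] w 0.050273541623372414 t 10.2333
```

Rolled about 7 mm without slipping. Regrip: lift, go back 14 mm and press again.

play_rows(
  moves=[
    [0.57,[0,0,-0.01],[0,0,0]],
    [0.57,[-0.01,0,-0.012],[0,0,0]],
    [0.57,[-0.028,0,-0.012],[0,0,0]],
    [0.57,[-0.028,0,-0.008],[0,0,0]],
    [0.57,[-0.028,0,-0.003],[0,0,0]],
    [0.57,[-0.028,0,0],[0,0,0]],
    [0.57,[-0.028,0,0],[0,0,0]],
  ],
)

```text
time: 10.82
position: [0.5138, -0.2108, 0.0616]
tcp_rot: [0.733, 0.681, -0.001, 0.0]
wrist_force: [-4.8, -0.4, 14.4]
gripper_width: 0.0501
finger_force: 7.3
```

```bash
python3 m.py -.203; python3 to.py .514 -.21 .0616 85.9
```

```text
front edge off from line -0.0643 ang -0.0224 scatter 0.0008
shift [ 0.0014  0.0004 -0.0001] turn [-0.0006  0.0013 -0.0026] pos [ 0.5138 -0.2107  0.0616] yaw 85.78 F [-4.42  0.24 14.76] w 0.04985897808911906 t 10.8667
```

play_rows(
  moves=[
    [0.57,[0.005,0,0],[0,0,0]],
    [0.57,[0.012,0,0],[0,0,0]],
    [0.57,[0.02,0,0],[0,0,0]],
    [0.57,[0.028,0,0],[0,0,0]],
    [0.57,[0.036,0,0],[0,0,0]],
    [0.57,[0.044,0,0],[0,0,0]],
    [0.57,[0.051,0,0],[0,0,0]],
    [0.57,[0.056,0,0],[0,0,0]],
    [0.57,[0.056,0,0],[0,0,0]],
  ],
)

```text
time: 11.62
position: [0.5158, -0.1818, 0.0616]
tcp_rot: [0.732, 0.681, -0.0, -0.0]
wrist_force: [-4.8, 2.2, 15.4]
gripper_width: 0.0503
finger_force: 7.8
```

play_rows(
  moves=[
    [0.57,[0,0,-0.01],[0,0,0]],
    [0.57,[-0.01,0,-0.012],[0,0,0]],
    [0.57,[-0.028,0,-0.012],[0,0,0]],
    [0.57,[-0.028,0,-0.008],[0,0,0]],
    [0.57,[-0.028,0,-0.003],[0,0,0]],
    [0.57,[-0.028,0,0],[0,0,0]],
    [0.57,[-0.028,0,0],[0,0,0]],
  ],
)

```text
time: 12.2
position: [0.5147, -0.1969, 0.0615]
tcp_rot: [0.733, 0.681, -0.001, 0.0]
wrist_force: [-4.4, -0.5, 14.5]
gripper_width: 0.0502
finger_force: 7.5
```

```bash
python3 m.py -.189; python3 to.py .514 -.21 .0616 85.9
```

```text
front edge off from line -0.0497 ang 0.0092 scatter 0.0008
shift [-0.0264  0.0005 -0.0001] turn [-0.0007  0.0013 -0.0028] pos [ 0.5147 -0.1968  0.0615] yaw 85.78 F [-4.59 -0.83 15.66] w 0.050362973841312 t 12.25
```

play_rows(
  moves=[
    [0.57,[0.005,0,0],[0,0,0]],
    [0.57,[0.012,0,0],[0,0,0]],
    [0.57,[0.02,0,0],[0,0,0]],
    [0.57,[0.028,0,0],[0,0,0]],
    [0.57,[0.036,0,0],[0,0,0]],
    [0.57,[0.044,0,0],[0,0,0]],
    [0.57,[0.051,0,0],[0,0,0]],
    [0.57,[0.056,0,0],[0,0,0]],
    [0.57,[0.056,0,0],[0,0,0]],
  ],
)

```text
time: 13.0
position: [0.5168, -0.1678, 0.0616]
tcp_rot: [0.732, 0.681, -0.0, -0.0]
wrist_force: [-5.0, 1.0, 16.7]
gripper_width: 0.05
finger_force: 8.2
```

play_rows(
  moves=[
    [0.57,[0,0,-0.01],[0,0,0]],
    [0.57,[-0.01,0,-0.012],[0,0,0]],
    [0.57,[-0.028,0,-0.012],[0,0,0]],
    [0.57,[-0.028,0,-0.008],[0,0,0]],
    [0.57,[-0.028,0,-0.003],[0,0,0]],
    [0.57,[-0.028,0,0],[0,0,0]],
    [0.57,[-0.028,0,0],[0,0,0]],
  ],
)

```text
time: 13.58
position: [0.5158, -0.183, 0.0614]
tcp_rot: [0.733, 0.681, -0.001, 0.0]
wrist_force: [-3.9, -1.1, 14.7]
gripper_width: 0.05
finger_force: 7.1
```

```bash
python3 m.py -.175; python3 to.py .514 -.21 .0616 85.9
```

```text
front edge off from line -0.0346 ang -0.0142 scatter 0.0009
shift [-0.0543  0.0005 -0.0003] turn [-0.0008  0.0014 -0.0028] pos [ 0.5157 -0.1829  0.0614] yaw 85.77 F [-5.13 -1.29 14.28] w 0.050083100080245975 t 13.6333
```

play_rows(
  moves=[
    [0.57,[0.005,0,0],[0,0,0]],
    [0.57,[0.012,0,0],[0,0,0]],
    [0.57,[0.02,0,0],[0,0,0]],
    [0.57,[0.028,0,0],[0,0,0]],
    [0.57,[0.036,0,0],[0,0,0]],
    [0.57,[0.044,0,0],[0,0,0]],
    [0.57,[0.051,0,0],[0,0,0]],
    [0.57,[0.056,0,0],[0,0,0]],
    [0.57,[0.056,0,0],[0,0,0]],
  ],
)

```text
time: 14.38
position: [0.5178, -0.1537, 0.0616]
tcp_rot: [0.732, 0.681, -0.0, -0.0]
wrist_force: [-5.2, 1.2, 16.9]
gripper_width: 0.0501
finger_force: 8.4
```

play_rows(
  moves=[
    [0.57,[0,0,-0.01],[0,0,0]],
    [0.57,[-0.01,0,-0.012],[0,0,0]],
    [0.57,[-0.028,0,-0.012],[0,0,0]],
    [0.57,[-0.028,0,-0.008],[0,0,0]],
    [0.57,[-0.028,0,-0.003],[0,0,0]],
    [0.57,[-0.028,0,0],[0,0,0]],
    [0.57,[-0.028,0,0],[0,0,0]],
  ],
)

```text
time: 14.97
position: [0.5168, -0.169, 0.0613]
tcp_rot: [0.733, 0.681, -0.001, 0.0]
wrist_force: [-4.2, -1.5, 13.1]
gripper_width: 0.0504
finger_force: 6.4
```

```bash
python3 m.py -.161; python3 to.py .514 -.21 .0616 85.9
```

```text
front edge off from line -0.0202 ang -0.029 scatter 0.001
shift [-0.0823  0.0004 -0.0005] turn [-0.0006  0.0014 -0.0027] pos [ 0.5168 -0.169   0.0613] yaw 85.78 F [-3.78 -1.98 12.34] w 0.04993644535853065 t 15.0167
```

play_rows(
  moves=[
    [0.57,[0.005,0,0],[0,0,0]],
    [0.57,[0.012,0,0],[0,0,0]],
    [0.57,[0.02,0,0],[0,0,0]],
    [0.57,[0.028,0,0],[0,0,0]],
    [0.57,[0.036,0,0],[0,0,0]],
    [0.57,[0.044,0,0],[0,0,0]],
    [0.57,[0.051,0,0],[0,0,0]],
    [0.57,[0.056,0,0],[0,0,0]],
    [0.57,[0.056,0,0],[0,0,0]],
  ],
)

```text
time: 15.77
position: [0.5188, -0.1397, 0.0616]
tcp_rot: [0.732, 0.681, -0.0, -0.0]
wrist_force: [-4.6, 1.1, 16.8]
gripper_width: 0.05
finger_force: 8.4
```

play_rows(
  moves=[
    [0.57,[0,0,-0.01],[0,0,0]],
    [0.57,[-0.01,0,-0.012],[0,0,0]],
    [0.57,[-0.026,0,-0.012],[0,0,0]],
    [0.57,[-0.026,0,-0.008],[0,0,0]],
    [0.57,[-0.026,0,-0.003],[0,0,0]],
    [0.57,[-0.026,0,0],[0,0,0]],
    [0.57,[-0.026,0,0],[0,0,0]],
  ],
)

```text
time: 16.35
position: [0.5179, -0.154, 0.0613]
tcp_rot: [0.733, 0.681, -0.001, 0.0]
wrist_force: [-3.4, -1.9, 13.2]
gripper_width: 0.0502
finger_force: 6.5
```

```bash
python3 m.py -.147; python3 to.py .514 -.21 .0616 85.9
```

```text
front edge off from line -0.0049 ang -0.0181 scatter 0.001
shift [-0.1124  0.0004 -0.0005] turn [-0.0006  0.0013 -0.0026] pos [ 0.5179 -0.1539  0.0613] yaw 85.78 F [-3.95 -1.19 13.31] w 0.05050558666828392 t 16.4
```

play_rows(
  moves=[
    [0.57,[0.005,0,0],[0,0,0]],
    [0.57,[0.012,0,0],[0,0,0]],
    [0.57,[0.02,0,0],[0,0,0]],
    [0.57,[0.028,0,0],[0,0,0]],
    [0.57,[0.036,0,0],[0,0,0]],
    [0.57,[0.044,0,0],[0,0,0]],
    [0.57,[0.051,0,0],[0,0,0]],
    [0.57,[0.056,0,0],[0,0,0]],
    [0.57,[0.056,0,0],[0,0,0]],
  ],
)

```text
time: 17.15
position: [0.52, -0.1247, 0.0616]
tcp_rot: [0.732, 0.681, -0.0, -0.0]
wrist_force: [-5.6, 0.5, 16.0]
gripper_width: 0.0502
finger_force: 8.4
```

play_rows(
  moves=[
    [0.57,[0,0,-0.01],[0,0,0]],
    [0.57,[-0.01,0,-0.03],[0,0,0]],
    [0.57,[-0.06,0,-0.05],[0,0,0]],
    [0.57,[-0.13,0,-0.07],[0,0,0]],
    [0.57,[-0.2,0,-0.08],[0,0,0]],
    [0.57,[-0.27,0,-0.08],[0,0,0]],
    [0.57,[-0.3,0,-0.08],[0,0,0]],
    [0.57,[-0.3,0,-0.08],[0,0,0]],
  ],
)

```text
time: 17.82
position: [0.5076, -0.2811, 0.1008]
tcp_rot: [0.735, 0.678, -0.001, 0.001]
wrist_force: [0.5, -0.7, 0.0]
gripper_width: 0.0502
finger_force: 0.0
```

```bash
python3 m.py -.132; python3 to.py .514 -.21 .0616 85.9
python3 - <<'E'
from h import *
for n in("top","side"):
    d=grab(n)
    if n=="top": save(d,"pics/t5.png",(240,160,420,295),4)
    o=axis(d,(.49,-.130),(.555,-.135),.03,.055,.4);b,v=fit(o);print(n,b,v,np.median(o[:,2]))
    c,u={"top":(np.array([.5219,-.1169]),np.array([.9974,-.0721])),"side":(np.array([.5115,-.1181]),np.array([.9975,-.0703]))}[n]
    print("off",np.array([-u[1],u[0]])@(b-c),"ang",np.arctan2(u[0]*v[1]-u[1]*v[0],u@v))
E
```

```text
front edge off from line 0.0019 ang -0.0278 scatter 0.0044
shift [0.1357 0.001  0.0781] turn [-0.0002  0.0009 -0.0076] pos [ 0.5083 -0.2776  0.1007] yaw 85.56 F [ 0.05  0.42 -0.18] w 0.050352192808963914 t 17.8667
top [ 0.5220783  -0.12789784] [ 0.99588174 -0.09066207] 0.024749999999999998
off -0.010956395648293493 ang -0.01862430317256892
side [ 0.51813525 -0.13449612] [ 0.99582314 -0.09130298] 0.030750000000000003
off -0.01588867424423695 ang -0.021070462496459205
```

View pics/t5.png

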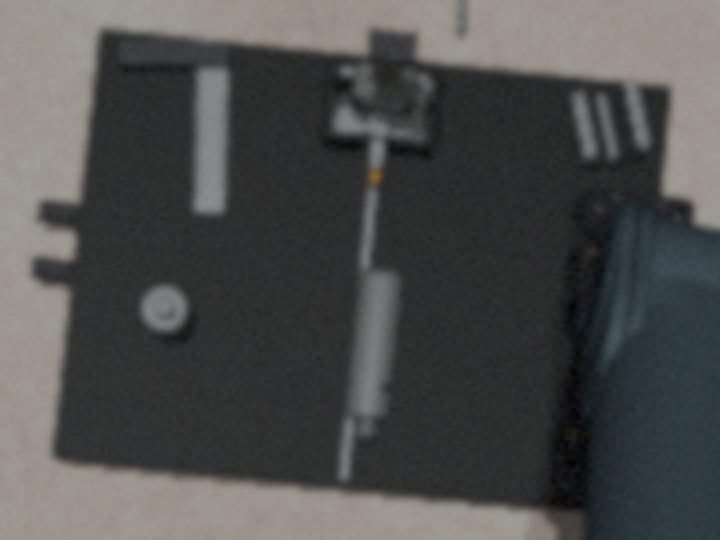

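The top view shows the bolt at crop (376,343), parallel to the line and just right of it at (357,343), about 11 mm short. The line is visible beyond both ends. One last stroke of about 22 mm at the fingertips is left.

```bash
python3 to.py .5186 -.1337 .0720 85.86
```

```text
shift [ 0.2807 -0.0015  0.0577] turn [-0.0002 -0.0015  0.    ] pos [ 0.5092 -0.2738  0.1007] yaw 85.86 F [0.25 0.42 0.52] w 0.050448270239223734 t 17.9667
```

play_rows(
  moves=[
    [0.57,[0.06,0,0],[0,0,0]],
    [0.57,[0.13,0,0],[0,0,0]],
    [0.57,[0.2,-0.001,0],[0,0,0]],
    [0.57,[0.26,-0.0015,0.02],[0,0,0]],
    [0.57,[0.282,-0.0015,0.04],[0,0,0]],
    [0.57,[0.282,-0.0015,0.055],[0,0,0]],
    [0.57,[0.282,-0.0015,0.058],[0,0,0]],
    [0.57,[0.282,-0.0015,0.058],[0,0,0]],
  ],
)

```text
time: 18.63
position: [0.5181, -0.1349, 0.0712]
tcp_rot: [0.732, 0.681, -0.001, -0.0]
wrist_force: [-0.7, -0.4, -0.4]
gripper_width: 0.0503
finger_force: 0.0
```

```bash
python3 to.py .5186 -.1337 .0606 85.86
```

```text
shift [0.0025 0.0009 0.0212] turn [-0.0018  0.0006 -0.0011] pos [ 0.5181 -0.1349  0.0712] yaw 85.81 F [-0.67 -0.4  -0.42] w 0.05025496834757904 t 18.6333
```

play_rows(
  moves=[
    [0.57,[0,0,0.008],[0,0,0]],
    [0.57,[0,0,0.014],[0,0,0]],
    [0.57,[0,0,0.017],[0,0,0]],
    [0.57,[0,0,0.019],[0,0,0]],
    [0.57,[0,0,0.021],[0,0,0]],
    [0.57,[0,0,0.021],[0,0,0]],
  ],
)

```text
time: 19.13
position: [0.5187, -0.1347, 0.0618]
tcp_rot: [0.733, 0.681, -0.0, 0.0]
wrist_force: [-2.1, 0.1, 5.6]
gripper_width: 0.0502
finger_force: 2.8
```

play_rows(
  moves=[
    [0.57,[0,0,0.001],[0,0,0]],
    [0.57,[0.005,0,0.001],[0,0,0]],
    [0.57,[0.012,0,0.001],[0,0,0]],
    [0.57,[0.019,0,0.001],[0,0,0]],
    [0.57,[0.026,0,0.001],[0,0,0]],
    [0.57,[0.033,0,0.001],[0,0,0]],
    [0.57,[0.039,0,0.001],[0,0,0]],
    [0.57,[0.044,0,0.001],[0,0,0]],
    [0.57,[0.044,0,0.001],[0,0,0]],
    [0.57,[0.044,0,0.001],[0,0,0]],
  ],
)

```text
time: 19.97
position: [0.5202, -0.1124, 0.0617]
tcp_rot: [0.732, 0.681, -0.0, 0.0]
wrist_force: [-2.4, 0.5, 10.6]
gripper_width: 0.05
finger_force: 5.4
```

play_rows(
  moves=[
    [0.57,[0,0,-0.01],[0,0,0]],
    [0.57,[-0.01,0,-0.03],[0,0,0]],
    [0.57,[-0.06,0,-0.05],[0,0,0]],
    [0.57,[-0.13,0,-0.07],[0,0,0]],
    [0.57,[-0.2,0,-0.08],[0,0,0]],
    [0.57,[-0.27,0,-0.08],[0,0,0]],
    [0.57,[-0.3,0,-0.08],[0,0,0]],
    [0.57,[-0.3,0,-0.08],[0,0,0]],
    [0.57,[-0.3,0,-0.08],[0,0,0]],
  ],
)

```text
time: 20.72
position: [0.5091, -0.2631, 0.1012]
tcp_rot: [0.733, 0.68, 0.0, 0.0]
wrist_force: [0.3, 1.0, -0.1]
gripper_width: 0.0502
finger_force: 0.0
```

```bash
python3 - <<'E'
from h import *
for n in("top","side"):
    d=grab(n)
    if n=="top": save(d,"pics/t6.png",(300,180,370,290),5)
    o=axis(d,(.495,-.117),(.56,-.121),.03,.055,.4);b,v=fit(o);print(n,b,v,np.median(o[:,2]))
    c,u={"top":(np.array([.5219,-.1169]),np.array([.9974,-.0721])),"side":(np.array([.5115,-.1181]),np.array([.9975,-.0703]))}[n]
    print("off",np.array([-u[1],u[0]])@(b-c),"ang",np.arctan2(u[0]*v[1]-u[1]*v[0],u@v))
E
```

```text
top [ 0.53633124 -0.11745828] [ 0.99683696 -0.07947391] 0.024374999999999997
off 0.00048366720987081703 ang -0.007395376466571456
side [ 0.52680594 -0.1230901 ] [ 0.99687266 -0.07902501] 0.034312499999999996
off -0.0039016131869971755 ang -0.008747634276696118
```

View pics/t6.png

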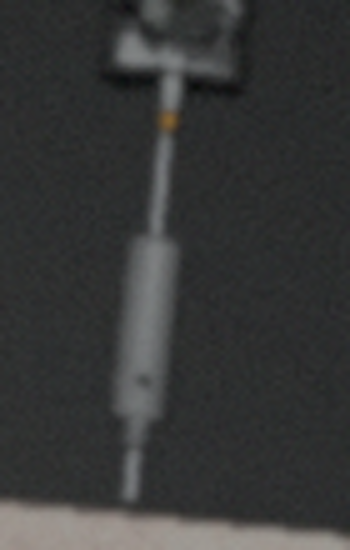

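The bolt lies on the line, from nose (155,238) to barrel end (137,415) in the crop, with the line emerging centrally at both ends. It is about 0.5 mm off and 0.007 rad askew. The arm is clear, so I'm handing in.

```bash
python3 -c "
from h import *
print(ticket.hand_in())"
```

```text
the job is handed in; nothing more can be done
None
```

I rolled the bolt onto the white line and handed the job in. In the last top view it lay about 0.5 mm off the line (side view: about 4 mm, a camera that read about 4 mm low throughout), 0.007 rad askew, about 23 mm short of the line's middle, with the arm clear; the hand-in returned no verdict.

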